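Dress the three-port vacuum header

ROBOT

A 6-joint arm with a two-finger parallel gripper is mounted at the origin on a cart in front of the work surface, level with it; the furniture and walls round the work are solid. World frame = base frame: x ahead of the robot, y to its left, z up, the work surface at z = 0. Lengths are in m, angles in rad, forces in N, time in s.
With the tool pointing down it reaches from about 0.25 to 0.725 m from the base axis. Payload 9.7 kg.
Tool frame: the origin (TCP) lies midway between the tips of the shut fingers; the grasp point (between the pads) lies 19 mm behind it; x points along the fingers, y is the direction in which the jaws open and shut, and the axes are right-handed (so a half turn about x gives the same grasp; the last joint's range is limited). The gripper opens to 85 mm and grips with 20 to 120 N. Pads are 22 mm wide; open, the fingers measure 114 mm over their backs; the gripper's body (76 mm by 85 mm) begins 54 mm behind the grasp point. The pads swing forward as they close: fully open they stand 13 mm farther back than shut.
Start: joints at [-1.129, 0.087, 0.176, 1.66, 0, 1.571], TCP at [0.235, -0.497, 0.231] pointing down, gripper open.
Joint ranges: [-3.13, 3.13], [-0.85, 1.81], [-1.15, 1.24], [-2.2, 2.28], [-1.44, 1.52], [-3.14, 3.14]. Speed limits (rad/s): [2.22, 2.22, 2.57, 3.14, 3.14, 3.14].

INTERFACE

Orientations are given as a unit quaternion [x, y, z, w].
In Python, from cell import arm, eoat, kin, viewer gives the robot as it stands. Calls block until the motion is done:
- arm.goto(position, orientation): joint-space move of the TCP to a pose.
- arm.move_l(position, attitude=None, velocity=0.15, f_stop=None): straight line of the TCP; attitude=None keeps the orientation; velocity is the mean speed in m/s. With f_stop (N) it stops when the force on the tool has changed by that much, and returns True; else False.
- arm.goto_joints(angles): joint-space move.
- eoat.open_jaws() and eoat.gripper_close(strength=None): open the fingers fully, or close them until they stop; strength is the grip in N (None keeps the last).
- arm.dwell(seconds).
- kin.inverse_kinematics(position, orientation): joint angles nearest the present ones, or None.
- arm.sense(): the state.
- viewer.grab_frame(name): name is "scene" or "side" or "wrist"; returns a dict with "color" (384x512x3 uint8, red, green, blue), "intrinsics" (3x3 intrinsics, pixels), "pose" (4x4, takes a point from camera to world coordinates); the wrist camera has in their place "T_tool_cam" (4x4, takes a point from camera to tool coordinates, whose origin is the TCP and whose axes are the tool frame's). Camera axes: x right, y down, z forward; pixel columns grow to the right and rows downward; lengths in m; the calibration is good to about 2 mm. A picture is of the moment at which its call begins: read the wrist's pose just before it. There is no depth.
A pose or a line that the arm cannot do raises arm.IKError and nothing moves.
- arm.hand_in(): hands the job in, once; it reports no verdict.
The state is a dict: "time_s": time; "joint_positions": joint angles; "joint_vel": joint speeds; "joint_efforts": joint torques, N m; "ee_pos": TCP position; "ee_rot": TCP orientation; "ft_force": force on the tool from outside, world axes, zero at the start; "moment": the same for the moment, N m; "gripper_width": finger opening in m.
Only numpy, scipy, OpenCV 4.12 (cv2) and the standard library are available. Lean on these libraries where they do the work, as an engineer would, in place of code of your own. Each camera call takes 0.05 s, during which the arm holds its last target. There are 200 camera calls.

TASK

Dress the vacuum header: put the green sealing ring on the port of the end block with the brass hose barb and stand the gauge head on it, put the black ring on the port at the opposite end and cover it with the steel blank flange, and stand the red-knobbed vent valve between them on the middle port, whose red ring is already in place. Every ring and every foot must sit fully down and level, ring rim inside port and foot, and the gauge must never be tipped over.

Things in the scene. Friction and masses are not known exactly. Their poses are not given: they have to be found in the camera images.
- header: Fixed dark steel rail on the bench, 74 mm (its x) by 350 mm (its y) by 10 mm, that carries three port blocks in a row along its y axis, 110 mm apart, the middle one at its centre. Origin: centre of the rail's underside; x points roughly away from the robot, z up.
- port_barb: Fixed end block, left or right end of the row, with a ribbed brass hose barb (24 mm thick, 52 mm long) sticking out of its far side, 24 mm above the bench. Aluminium block 60 x 106 mm, top 38 mm above the bench; on it a round steel port, flange 55 mm wide, flat face 54 mm above the bench, open bore 43 mm wide, 8 mm deep. Origin: centre of the port's face, z up.
- port_middle: Fixed middle block. Its port carries a fixed red ring of the same shape as the loose rings: band's top 7 mm, rim's top 11 mm above the port's face. Aluminium block 60 x 106 mm, top 38 mm above the bench; on it a round steel port, flange 55 mm wide, flat face 54 mm above the bench, the red ring in its bore. Origin: centre of the port's face, z up.
- port_plain: Fixed end block without a barb, at the other end of the row. Aluminium block 60 x 106 mm, top 38 mm above the bench; on it a round steel port, flange 55 mm wide, flat face 54 mm above the bench, open bore 43 mm wide, 8 mm deep. Origin: centre of the port's face, z up.
- ring_green: Loose centring ring with a green rubber band, 15 mm high, same both ways up, lying flat. Band: 56 mm wide, 4 to 11 mm above the underside: grip it there. Aluminium rims stand 4 mm out below and above, 37 mm wide, tapering to 33. Origin: centre of underside, z up. Seated: lower rim in the bore (3 mm play), band on the port's face, origin 4 mm below the face. Lower fingertips would meet the flange.
- ring_black: Loose centring ring with a black rubber band, 15 mm high, same both ways up, lying flat. Band: 56 mm wide, 4 to 11 mm above the underside: grip it there. Aluminium rims stand 4 mm out below and above, 37 mm wide, tapering to 33. Origin: centre of underside, z up. Seated: lower rim in the bore (3 mm play), band on the port's face, origin 4 mm below the face. Lower fingertips would meet the flange.
- gauge: Loose gauge head, upright, 98 mm high: blue round housing 40 mm wide, 30 to 88 mm up (grip here), white band low on it, dark socket on top. Foot: steel flange 55 mm wide, 6 mm rim, with a recess underneath 43 mm wide, 6 mm deep, that drops over a ring's upper rim (3 mm play). Stands on it. Origin: centre of the foot's underside, z up; seated it is 7 mm above the port's face.
- valve: Loose vent valve, upright, 81 mm high: ribbed red knob on top, 42 mm wide, 56 to 80 mm up (rigid; grip here); brass nozzle to 26 mm along -x, 28 to 40 mm up. Foot: steel flange 55 mm wide, 6 mm rim, with a recess underneath 43 mm wide, 6 mm deep, that drops over a ring's upper rim (3 mm play). Stands on it. Origin: centre of the foot's underside, z up; seated it is 7 mm above the port's face.
- blank: Loose plain steel blank flange, 36 mm high: round stem 30 mm wide, 14 to 36 mm up (grip here), above the foot's tapered back. Foot: steel flange 55 mm wide, 6 mm rim, with a recess underneath 43 mm wide, 6 mm deep, that drops over a ring's upper rim (3 mm play). Stands on it. Origin: centre of the foot's underside, z up; seated it is 7 mm above the port's face.

How it is judged:
At the end, for the whole second after the job is handed in: Green ring in the barb block's port, gauge on it; black ring in the other end port, blank on it; valve on the middle port's red ring. Each within 5 mm of the centre of what it sits on, within 2 mm of full depth, level within 0.06 rad, released and at rest (horizontal distance between ring_green and port_barb below 0.005 m and z of ring_green in the frame of port_barb between -0.006 and -0.002 m and angle between each of ring_green, gauge, ring_black, blank, valve's own z axis and vertical below 0.06 rad and horizontal distance between gauge and ring_green below 0.005 m and z of gauge in the frame of ring_green between 0.009 and 0.013 m and horizontal distance between ring_black and port_plain below 0.005 m and z of ring_black in the frame of port_plain between -0.006 and -0.002 m and horizontal distance between blank and ring_black below 0.005 m and z of blank in the frame of ring_black between 0.009 and 0.013 m and horizontal distance between valve and port_middle below 0.005 m and z of valve in the frame of port_middle between 0.005 and 0.009 m and linear speed of each of ring_green, ring_black, gauge, valve, blank below 0.02 m/s); the robot touches nothing.
It fails at once if the gauge head is tipped by more than 0.6 rad (35 degrees) (angle between gauge's own z axis and vertical above 0.6 rad).
It also fails if it takes over 131 s, if anything falls off the work surface, if the arm or the gripper's body presses on something with over 40 N, if the wrist force passes 120 N, or if a joint passes its speed limit or range.

## Working session

There is one attempt and no reset: what is moved stays moved. The work goes in short steps, each a Python script; the robot and the scene stay as the last script left them, time stands still between calls to the robot, and variables do not carry over. Pictures are saved under pics/ and viewed, about 12 in all and at most 16, crops included, and the job is handed in when it is done.

```bash
mkdir -p pics; ls; python3 - <<'E'
from cell import arm,eoat,kin,viewer
import cv2,numpy as np
np.set_printoptions(precision=4,suppress=True)
for n in ["scene","side"]:
    f=viewer.grab_frame(n); cv2.imwrite(f"pics/{n}0.png",f["color"][:,:,::-1]); print(n,f["intrinsics"],f["pose"])
f=viewer.grab_frame("wrist"); print(f["T_tool_cam"],f["intrinsics"]); s=arm.sense(); print(s)
E
```

```text
pics
scene [[369.1785   0.     254.0482]
 [  0.     369.1785 197.3982]
 [  0.       0.       1.    ]] [[-0.7369 -0.3989  0.5457 -0.0298]
 [-0.6756  0.4079 -0.6142  0.6406]
 [ 0.0224 -0.8213 -0.5701  0.6352]
 [ 0.      0.      0.      1.    ]]
side [[362.3237   0.     256.831 ]
 [  0.     362.3237 196.7606]
 [  0.       0.       1.    ]] [[ 0.9692 -0.1813  0.1665  0.3667]
 [-0.2454 -0.6554  0.7143 -0.5889]
 [-0.0204 -0.7332 -0.6797  0.6292]
 [ 0.      0.      0.      1.    ]]
[[ 0.0006 -0.2706  0.9627 -0.1442]
 [ 1.     -0.0002 -0.0006 -0.0005]
 [ 0.0004  0.9627  0.2706 -0.0681]
 [ 0.      0.      0.      1.    ]] [[289.9542   0.     256.3564]
 [  0.     289.9542 191.4886]
 [  0.       0.       1.    ]]
{'time_s': 0.15, 'joint_positions': array([-1.129 ,  0.0874,  0.1753,  1.6598, -0.    ,  1.5708]), 'joint_vel': array([ 0.0001, -0.0016,  0.002 , -0.0005, -0.0002,  0.0015]), 'joint_efforts': array([  0.0011, -52.0763,  46.5043,   0.014 ,   0.0001,   0.    ]), 'ee_pos': array([ 0.2351, -0.497 ,  0.2307]), 'ee_rot': array([-0.6898, -0.1553,  0.69  , -0.1546]), 'ft_force': array([-0.3551, -0.5255, -0.1514]), 'moment': array([ 0.0231, -0.0563, -0.0139]), 'gripper_width': 0.0855532297341084}
```

View pics/scene0.png

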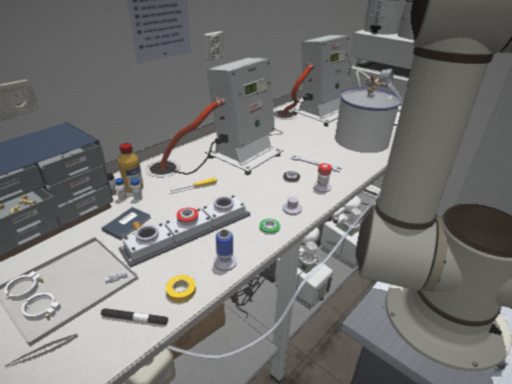

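View pics/side0.png

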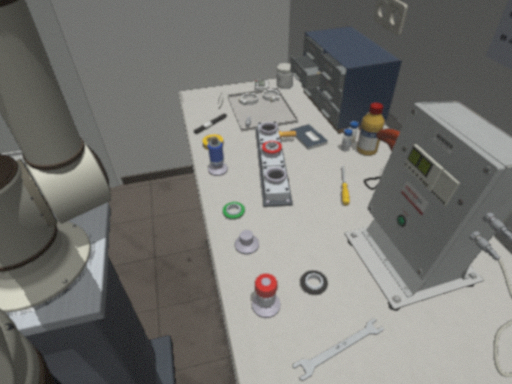

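The scene shows the header with its ports at about (148,234), (187,214) and (224,203). A brass barb seems to stick out at the left (+y) end. The gauge is at (225,262), the green ring at (270,225), the blank at (292,208), the black ring at (291,176) and the valve at (323,187). In the side view they are at (218,168), (234,210), (246,245), (314,282) and (265,305), with ports at (268,128), (271,147) and (275,175).

```bash
cat > h.py <<'E'
from cell import arm,eoat,kin,viewer
import cv2,numpy as np
from scipy.spatial.transform import Rotation as Rn
np.set_printoptions(precision=4,suppress=True)
def quat(a):  # tool down, jaws opening along world angle a
    c,s=np.cos(a),np.sin(a)
    return Rn.from_matrix(np.array([[0,c,s],[0,s,-c],[-1,0,0]])).as_quat()
def ray(K,T,px,z):
    d=T[:3,:3]@np.linalg.solve(K,[px[0],px[1],1]); o=T[:3,3]
    return (o+d*(z-o[2])/d[2])[:2]
def wrist(name=None):
    s=arm.sense(); f=viewer.grab_frame("wrist")
    T=np.eye(4);T[:3,:3]=Rn.from_quat(s["ee_rot"]).as_matrix();T[:3,3]=s["ee_pos"]
    if name: cv2.imwrite(f"pics/{name}.png",f["color"][:,:,::-1])
    return f["color"],f["intrinsics"],T@f["T_tool_cam"]
E
python3 - <<'E'
from h import *
px={"barbport":((148,234),(268,128),.054),"mid":((187,214),(271,147),.065),"plain":((224,203),(275,175),.054),
"gauge":((225,262),(218,168),.003),"green":((270,225),(234,210),.011),"blank":((292,208),(246,245),.003),"black":((291,176),(314,282),.011),"valve":((323,187),(265,305),.003)}
F={n:viewer.grab_frame(n) for n in("scene","side")}
for k,(a,b,z) in px.items():
    print(k,ray(F["scene"]["intrinsics"],F["scene"]["pose"],a,z),ray(F["side"]["intrinsics"],F["side"]["pose"],b,z))
print(Rn.from_quat(arm.sense()["ee_rot"]).as_matrix())
for p in [(.42,-.03),(.32,.05),(.42,.12),(.42,-.25),(.33,-.12)]:
  for a in (0,np.pi/2,-np.pi/2,np.pi):
    q=kin.inverse_kinematics([*p,.25],quat(a)); print(p,round(a,2),q)
E
```

```text
barbport [0.6043 0.3052] [0.612  0.2945]
mid [0.5876 0.1991] [0.5899 0.1845]
plain [0.5666 0.0906] [0.5709 0.0809]
gauge [0.4419 0.208 ] [0.4446 0.2126]
green [0.4494 0.0339] [0.4533 0.0299]
blank [ 0.4603 -0.0777] [ 0.4581 -0.0774]
black [ 0.5642 -0.2058] [ 0.5667 -0.2121]
valve [ 0.4586 -0.2351] [ 0.4602 -0.2317]
[[-0.0003  0.4275 -0.904 ]
 [ 0.0006 -0.904  -0.4275]
 [-1.     -0.0006 -0.    ]]
(0.42, -0.03) 0 [-0.0713 -0.21   -0.0694  1.7114  0.      1.4995]
(0.42, -0.03) 1.57 [-0.0713 -0.21   -0.0694  1.7114  0.     -0.0713]
(0.42, -0.03) -1.57 [-0.0713 -0.21   -0.0694  1.7114  0.      3.0703]
(0.42, -0.03) 3.14 [-0.0713 -0.21   -0.0694  1.7114  0.     -1.6421]
(0.32, 0.05) 0 [ 0.155  -0.4359 -0.2359  1.7709  0.      1.7258]
(0.32, 0.05) 1.57 [ 0.155  -0.4359 -0.2359  1.7709  0.      0.155 ]
(0.32, 0.05) -1.57 [ 0.155  -0.4359 -0.2359  1.7709  0.     -2.9866]
(0.32, 0.05) 3.14 [ 0.155  -0.4359 -0.2359  1.7709  0.     -1.4158]
(0.42, 0.12) 0 [ 0.2783 -0.1733 -0.0385  1.7056  0.      1.8491]
(0.42, 0.12) 1.57 [ 0.2783 -0.1733 -0.0385  1.7056  0.      0.2783]
(0.42, 0.12) -1.57 [ 0.2783 -0.1733 -0.0385  1.7056  0.     -2.8633]
(0.42, 0.12) 3.14 [ 0.2783 -0.1733 -0.0385  1.7056  0.     -1.2925]
(0.42, -0.25) 0 [-0.5369 -0.0515  0.0721  1.6943  0.      1.0339]
(0.42, -0.25) 1.57 [-0.5369 -0.0515  0.0721  1.6943  0.     -0.5369]
(0.42, -0.25) -1.57 [-0.5369 -0.0515  0.0721  1.6943  0.      2.6047]
(0.42, -0.25) 3.14 [-0.5369 -0.0515  0.0721  1.6943  0.     -2.1077]
(0.33, -0.12) 0 [-0.3488 -0.3725 -0.1933  1.75    0.      1.222 ]
(0.33, -0.12) 1.57 [-0.3488 -0.3725 -0.1933  1.75    0.     -0.3488]
(0.33, -0.12) -1.57 [-0.3488 -0.3725 -0.1933  1.75    0.      2.7928]
(0.33, -0.12) 3.14 [-0.3488 -0.3725 -0.1933  1.75    0.     -1.9196]
```

The two views agree to about 1 cm, and the header is turned roughly 10°. Next I'll take two wrist views from above for exact positions.

```bash
python3 - <<'E'
from h import *
for n,p in (("w1",(.46,-.14,.25)),("w2",(.46,.17,.25))):
    arm.goto(p,quat(np.pi/2)); arm.dwell(.2)
    c,K,T=wrist(n); np.savez(f"{n}.npz",c=c,K=K,T=T); print(arm.sense()["time_s"],T[:3,3],arm.sense()["joint_positions"])
E
```

```text
2.1333 [ 0.3904 -0.1403  0.3941] [-0.2964 -0.07    0.0543  1.6953 -0.     -0.2951]
3.5667 [0.3908 0.1693 0.3942] [ 0.3522 -0.0478  0.0757  1.6942  0.      0.3537]
```

View pics/w1.png

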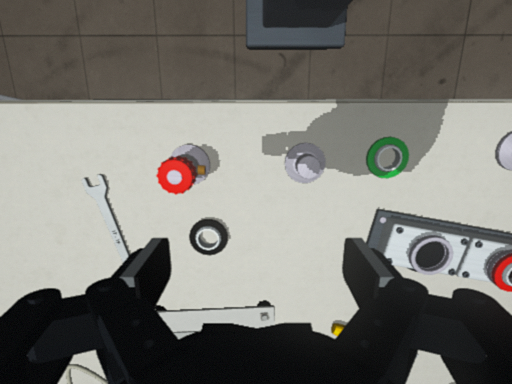

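View pics/w2.png

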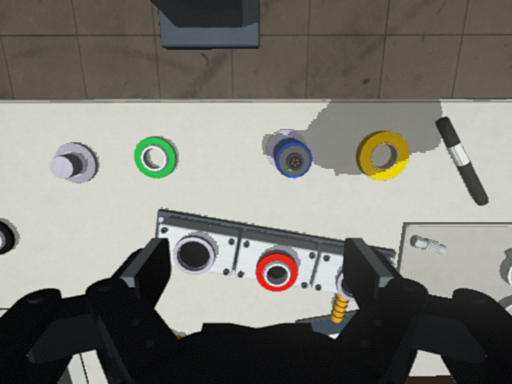

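The wrist views confirm the barb at the +y end: orange at (339,310) in w2. In w1 the valve knob is at (174,177), the blank stem at (307,163), black at (208,236) and green at (388,157). In w2 the gauge top is at (294,160), the red ring at (277,271) and the plain port at (196,252). The barb port is hidden by a finger, so I'll take one more view of it.

```bash
cat >> h.py <<'E'
def ell(mask,seed,amin=60):
    """ellipse of the mask contour whose centre is nearest the seed"""
    cs,_=cv2.findContours(mask.astype(np.uint8)*255,cv2.RETR_EXTERNAL,cv2.CHAIN_APPROX_NONE)
    es=[cv2.fitEllipse(cv2.convexHull(c)) for c in cs if cv2.contourArea(c)>amin and len(cv2.convexHull(c))>5]
    return min(es,key=lambda e:np.hypot(e[0][0]-seed[0],e[0][1]-seed[1])) if es else None
def masks(c):
    h=cv2.cvtColor(c,cv2.COLOR_RGB2HSV).astype(int); H,S,V=h[...,0],h[...,1],h[...,2]
    return dict(green=(H>45)&(H<85)&(S>120),red=((H<6)|(H>174))&(S>150)&(V>70),dark=(V<70),blue=(H>105)&(H<130)&(S>90),
      lit=(V>150)&(S<60))
E
python3 - <<'E'
from h import *
arm.goto((.42,.20,.27),quat(np.pi/2)); arm.dwell(.2)
c,K,T=wrist(); np.savez("w3.npz",c=c,K=K,T=T)
D={n:np.load(n+".npz") for n in("w1","w2","w3")}
jobs=[("w1","red",(177,175),.080,"valve"),("w1","dark",(208,236),.0105,"black"),("w1","green",(388,157),.0105,"green"),("w2","green",(155,157),.0105,"green"),
("w1","dark",(432,253),.054,"plain"),("w2","dark",(196,252),.054,"plain"),("w2","red",(277,271),.061,"mid"),("w2","blue",(292,157),.088,"gauge")]
for n,m,s,z,k in jobs:
    d=D[n]; e=ell(masks(d["c"])[m],s); print(n,k,np.round(e[0]),np.round(e[1],1),ray(d["K"],d["T"],e[0],z))
d=D["w3"];M=masks(d["c"])
def pix(xy,z): 
    p=np.linalg.inv(d["T"])@[*xy,z,1]; p=d["K"]@p[:3]; return p[:2]/p[2]
for k,m,s,z in (("barb","dark",(.608,.30),.054),("mid","red",(.588,.19),.061),("plain","dark",(.57,.085),.054),("gauge","blue",(.443,.21),.088)):
    e=ell(M[m],pix(s,z)); print("w3",k,np.round(e[0]),np.round(e[1],1),ray(d["K"],d["T"],e[0],z))
d1=D["w1"];print("blank by hand",ray(d1["K"],d1["T"],(307,163),.036))
a=cv2.resize(d["c"][180:360,100:460],None,fx=2,fy=2); b=cv2.resize(d1["c"][130:200,140:430],(720,174))
cv2.imwrite("pics/w3.png",np.vstack([a,b])[:,:,::-1])
E
```

```text
w1 valve [176. 175.] [36.  37.1] [ 0.4599 -0.2295]
w1 black [208. 236.] [35.2 37.3] [ 0.5655 -0.2094]
w1 green [387. 157.] [38.3 42.9] [0.4515 0.0341]
w2 green [155. 157.] [38.9 42.5] [0.4513 0.0342]
w1 plain [430. 255.] [22.4 30.6] [0.5719 0.0849]
w2 plain [193. 255.] [27.7 30.3] [0.573  0.0865]
w2 mid [276. 272.] [38.1 41.5] [0.593  0.1951]
w2 gauge [292. 158.] [36.3 40.3] [0.4399 0.2075]
w3 barb [328. 299.] [20.3 26.7] [0.6126 0.302 ]
w3 mid [253. 290.] [34.9 38.4] [0.5928 0.1952]
w3 plain [253. 290.] [ 9.8 16.2] [0.5985 0.1947]
w3 gauge [264. 188.] [32.9 39.3] [0.4381 0.2084]
blank by hand [ 0.4546 -0.0769]
```

View pics/w3.png

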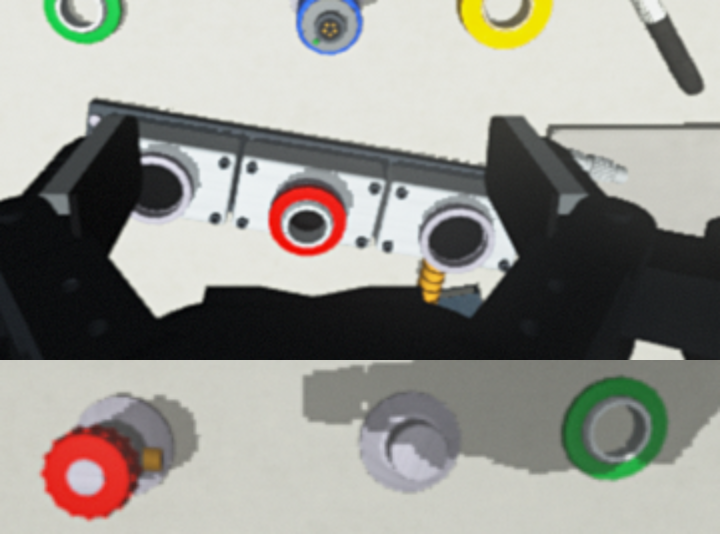

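The port bores and red ring all fit one line: barb (.6127,.3024), middle (.5927,.1943), plain (.5727,.0861). Green ring first.

```bash
cat >> h.py <<'E'
A=np.arctan2(.9832,.1823); Q=quat(A)
P=dict(barb=(.6127,.3024),mid=(.5927,.1943),plain=(.5727,.0861))
def pick(xy,z,lift,F=50,pre=.06):
    arm.goto((*xy,z+pre),Q); arm.move_l((*xy,z),velocity=.12)
    eoat.gripper_close(F); s=arm.sense(); print("width",s["gripper_width"],s["time_s"])
    arm.move_l((*xy,lift),velocity=.25)
def lower(xy,zseat,pre=.03,over=.003,f=10):
    """from above, straight down until contact; zseat = expected TCP z"""
    arm.goto((*xy,zseat+pre),Q); arm.dwell(.2); f0=arm.sense()["ft_force"]
    hit=arm.move_l((*xy,zseat-over),velocity=.04,f_stop=f); s=arm.sense()
    print("hit",hit,"dz mm",1e3*(s["ee_pos"][2]-zseat),"xy err",1e3*(s["ee_pos"][:2]-np.array(xy)),s["ft_force"]-f0,s["time_s"])
def release(up):
    eoat.open_jaws(); p=arm.sense()["ee_pos"]; arm.move_l((p[0],p[1],up),velocity=.2)
def look(name,xy,z=.25,back=.10):
    arm.goto((xy[0]-back,xy[1],z),quat(np.pi/2)); arm.dwell(.15); return wrist(name)
E
python3 - <<'E'
from h import *
pick((.4515,.0342),.001,.14)
c,K,T=wrist("g_hand")
lower(P["barb"],.051)
E
```

```text
width 0.05328851214235241 6.2667
hit True dz mm 1.5012107938061001 xy err [-0.2967 -0.1275] [-1.2654 -1.2268  6.4796] 9.1083
```

View pics/g_hand.png

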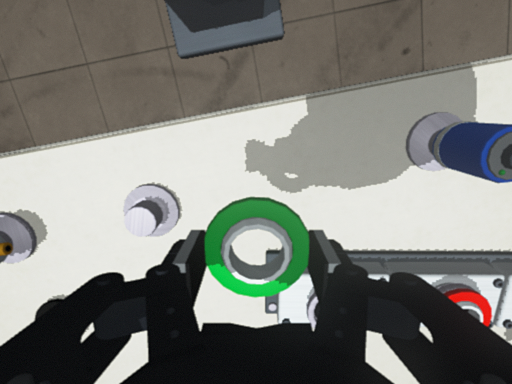

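The green ring is held level, centred at (257,247) between the pads. It made contact 1.5 mm above nominal, which is near seated, so I'll release and pick the black ring on the way to checking.

```bash
python3 - <<'E'
from h import *
release(.16)
c,K,T=look("g_seat",P["barb"],.25,.15)
e=ell(masks(c)["green"],(256,250)); print(e,ray(K,T,e[0],.0605))
pick((.5655,-.2094),.001,.14)
lower(P["plain"],.051,f=15)
release(.16)
c2,K,T=look(None,P["mid"],.25,.15)
s=np.vstack([c[150:350,100:420],c2[150:350,100:420]]); cv2.imwrite("pics/rings.png",cv2.resize(s,None,fx=1.5,fy=1.5)[:,:,::-1])
np.savez("rings.npz",c=c2,K=K,T=T)
print(arm.sense()["time_s"])
E
```

```text
((256.7042541503906, 283.32501220703125), (37.91017532348633, 41.387306213378906), 87.95429229736328) [0.6115 0.3025]
width 0.052863187844215336 14.225
hit True dz mm 1.5167144403412867 xy err [-0.3084 -0.0142] [-1.3174  0.2862  7.7357] 16.975
19.075
```

View pics/rings.png

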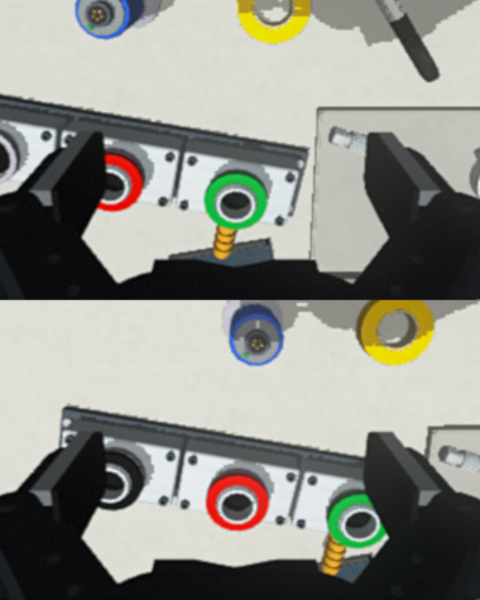

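Both rings sit like the red one. Green was measured at (.6115,.3025), about 1 mm from target. Next I'll take closer looks at the blank, gauge and valve before picking them.

```bash
python3 - <<'E'
from h import *
out=[]
for k,xy in (("gauge",(.441,.208)),("blank",(.456,-.077)),("valve",(.4599,-.2305))):
    arm.goto((xy[0]-.03,xy[1],.20),Q); arm.dwell(.15); c,K,T=wrist(); np.savez(f"c_{k}.npz",c=c,K=K,T=T)
    out.append(cv2.resize(c[60:260,156:356],(500,500)))
cv2.imwrite("pics/close.png",cv2.resize(np.hstack(out),(1500*8//15,400//1*2//3*3//2))[:,:,::-1] if 0 else cv2.resize(np.hstack(out),(798,266))[:,:,::-1])
E
```

```text
(no output)
```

View pics/close.png

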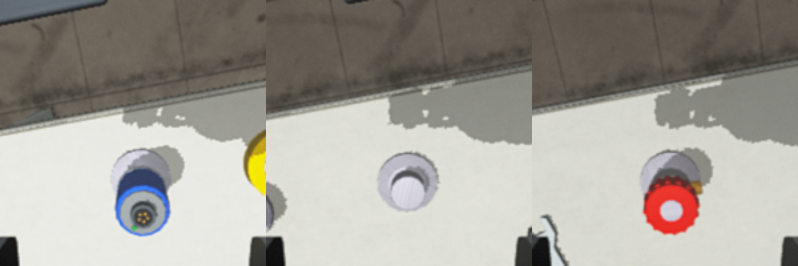

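Left panel: gauge housing top at (143,210), socket at (145,214). Middle: blank flange centred at (407,181), stem top at (407,190). Right: valve cap at (671,210), knob at (671,208). I'll convert these to positions and pick the blank.

```bash
python3 - <<'E'
from h import *
for k,p,off,z in (("gauge",(143,210.5),0,.088),("gauge",(145,214),0,.098),("blank",(407.5,181.5),266,.004),("blank",(407.5,190),266,.036),("valve",(671,210),532,.081),("valve",(671,208),532,.078)):
    d=np.load(f"c_{k}.npz"); print(k,z,ray(d["K"],d["T"],(156+(p[0]-off)*200/266,60+p[1]*200/266),z))
d=np.load("c_valve.npz"); e=ell(masks(d["c"])["red"],(260,216)); print(e,ray(d["K"],d["T"],e[0],.076))
E
```

```text
gauge 0.088 [0.4425 0.2095]
gauge 0.098 [0.4414 0.2108]
blank 0.004 [ 0.4599 -0.0744]
blank 0.036 [ 0.4576 -0.0746]
valve 0.081 [ 0.4618 -0.231 ]
valve 0.078 [ 0.4613 -0.2309]
((260.2400207519531, 215.21217346191406), (40.71425247192383, 41.091487884521484), 65.91389465332031) [ 0.4608 -0.231 ]
```

```bash
python3 - <<'E'
from h import *
pick((.4587,-.0745),.017,.14,F=50,pre=.07)
lower(P["plain"],.078,pre=.04,f=12)
release(.18)
pick((.442,.2095),.036,.17,F=50,pre=.12)
c,K,T=wrist("ga_hand")
lower(P["barb"],.097,pre=.04,f=12)
E
```

```text
width 0.028128261665930732 23.8833
hit True dz mm 0.5606107141376687 xy err [-0.2652  0.0028] [-0.9159 -1.0052  7.6902] 26.45
width 0.0387181318035092 30.1
hit True dz mm 0.4977608923245752 xy err [-0.2178 -0.139 ] [-1.1943 -0.5944  7.0926] 32.75
```

View pics/ga_hand.png

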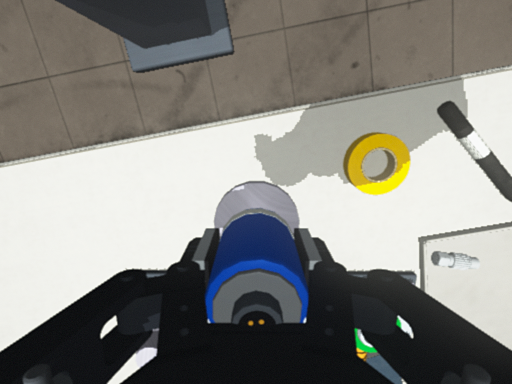

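The gauge hangs upright in the jaws, and its stop within 0.5 mm of nominal means the foot is down (resting on the rim would read +4 mm). Release, then the valve.

```bash
python3 - <<'E'
from h import *
release(.23)
arm.goto((.45,.0,.23),Q)
pick((.461,-.231),.052,.18,F=60,pre=.10)
arm.goto((.5,.1,.2),Q)
lower(P["mid"],.113,pre=.06,f=12)
release(.22)
c,K,T=look("final_w",P["mid"],.28,.2); 
for n in ("scene","side"):
    f=viewer.grab_frame(n)["color"]; s=f[160:280,90:290] if n=="scene" else f[70:220,180:380]
    cv2.imwrite(f"pics/fin_{n}.png",cv2.resize(s,None,fx=3,fy=3,interpolation=cv2.INTER_CUBIC)[:,:,::-1])
print(arm.sense()["time_s"])
E
python3 -c "
import cv2,numpy as np
a=cv2.imread('pics/fin_scene.png');b=cv2.imread('pics/fin_side.png')
cv2.imwrite('pics/fin.png',cv2.resize(np.vstack([a,b]),(440,594)))"
```

```text
width 0.038326575763902686 37.8333
hit True dz mm 0.7023246317419268 xy err [-0.1138 -0.0452] [ 0.1342 -0.3059  7.9051] 41.9083
44.2667
```

View pics/final_w.png

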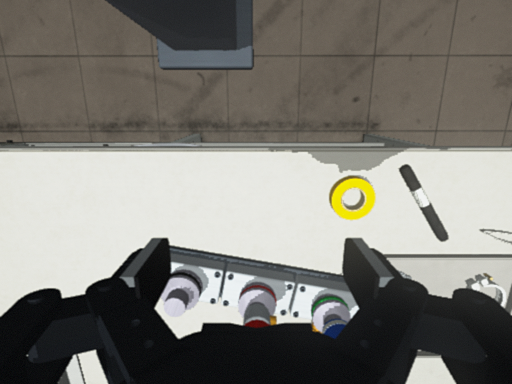

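View pics/fin.png

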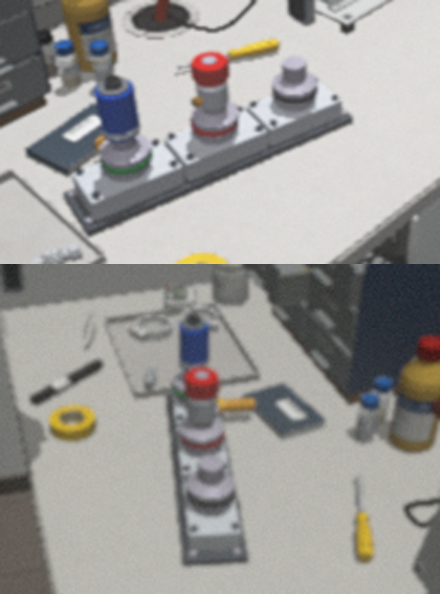

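The scene and side views show all three standing upright on their rings, seams even. One closer look at the seams before handing in.

```bash
python3 - <<'E'
from h import *
arm.goto((.35,.2,.13),quat(A)); arm.dwell(.2); c,K,T=wrist()
cv2.imwrite("pics/last.png",cv2.resize(c[180:340,80:440],(792,352),interpolation=cv2.INTER_CUBIC)[:,:,::-1]); print(arm.sense()["time_s"])
E
```

```text
45.1833
```

View pics/last.png

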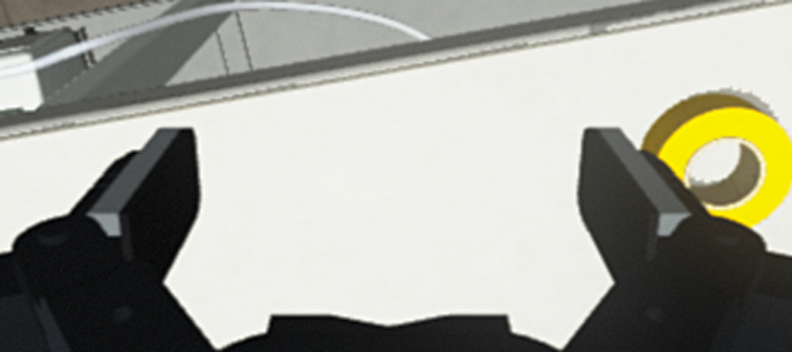

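That pose missed the header (only bench and the yellow roll). An enlarged crop of the earlier view will do.

```bash
python3 -c "
import cv2
c=cv2.imread('pics/final_w.png');cv2.imwrite('pics/crop.png',cv2.resize(c[235:345,140:380],(792,363),interpolation=cv2.INTER_CUBIC))"
```

```text
(no output)
```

View pics/crop.png

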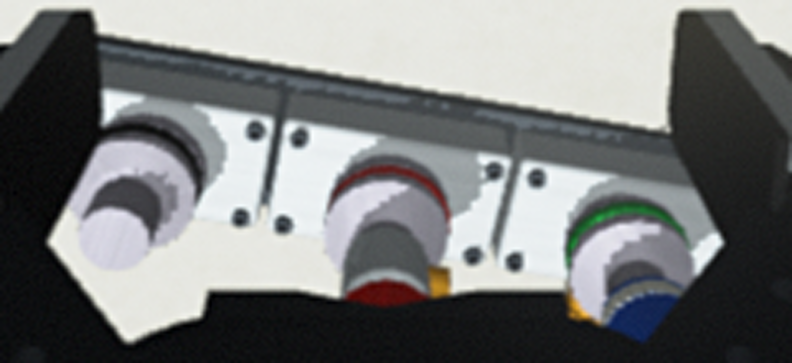

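The crop shows three even stacks: the bands peek out as uniform crescents at (150,145), (390,180) and (625,215), with feet parallel and concentric. Handing in.

```bash
python3 -c "
from cell import arm
print(arm.sense()['time_s']); print(arm.hand_in())"
```

```text
45.1833
the job is handed in; nothing more can be done
None
```

I dressed the header and handed the job in at 45 s of the 131 s allowed. The green ring and gauge are on the barb port (+y end), the black ring and blank on the plain port, and the valve on the middle port's red ring.

- **Rings:** Lowering the green and black rings stopped on contact 1.5 mm above nominal. After release both looked seated like the fixed red ring. The green ring's centre measured about 1 mm from target; I did not measure the black ring after placing it.
- **Feet:** The blank, gauge and valve stopped 0.5–0.7 mm above nominal; a foot resting on a ring's rim would have read about 4 mm.
- **Final pictures:** The scene, side and wrist views show all three parts upright, with even seams as far as they can be seen. I judged centring and level of the finished stacks by eye and did not measure them.
- **Failed check:** One last closer wrist view missed the header, so I used an enlarged crop of the previous view instead.

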